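# Build up a gearbox layshaft

### The arm

A 7-joint arm with a two-finger parallel gripper is mounted at the origin on a cart in front of the work surface, level with it; the furniture and walls round the work are solid. World frame = base frame: x ahead of the robot, y to its left, z up, the work surface at z = 0. Lengths are in m, angles in rad, forces in N, time in s.
With the tool pointing down it reaches from about 0.425 to 1.025 m from the base axis. Payload 3.6 kg.
Tool frame: the origin (TCP) lies at the very end of the fingers, on their centre line; the grasp point (between the pads) lies 19 mm behind it; z points along the fingers, y is the line along which they close (so a half turn about z gives the same grasp; the last joint's range is limited). The gripper opens to 85 mm and grips with 20 to 120 N. Pads are 22 mm wide; open, the fingers measure 114 mm over their backs; the gripper's body (76 mm by 85 mm) begins 54 mm behind the grasp point. The pads swing forward as they close: fully open they stand 13 mm farther back than shut.
Start: joints at [-1.278, 0.591, 0.048, 1.609, -0.033, 0.943, -0.034], TCP at [0.273, 0.672, 0.231] pointing down, gripper open.
Joint ranges: [-2.69, 2.69], [-0.47, 2.24], [-1.27, 1.36], [0.19, 2.51], [-1.53, 4.68], [0.08, 2.07], [-3.09, 3.09]. Speed limits (rad/s): [2.57, 2.57, 3.14, 3.14, 3.14, 3.14, 3.14].

### API

Orientations are given as a rotation vector (axis times angle).
In Python, from workcell import readout, imaging, ctrl gives the robot as it stands. The module is installed in compiled form; this text tells all that it offers.
- The arm moves only by the shell command python3 -m handwheel 'ROWS' [OPENING] [FORCE]. ROWS is JSON, a list of rows, each a list of 4 numbers: the shift along the tool's x, y, z in mm, then the turn about the tool's z in degrees. In form: [[tx, ty, tz, roll], ...]. A call has 1 to 20 rows; each row shifts and turns the commanded pose from where the row before left it, along the tool's axes as they then stand; what a row does not reach is not made up. A row lasts 1/12 s, in which the tool goes at most 41.7 mm and 7.16 degrees, less where a joint would pass 70% of its speed; a pose out of reach is approached as far as the arm can. A call with a gripper value outside its range is refused whole. OPENING is the opening, from 0 (shut) to 1 (fully open), set as the call begins (- or left out, the last holds). The fingers move at their own pace and stop on an object; FORCE is the grip in N (left out, the last holds). Time passes only in rows, so rows that do not move let the fingers close. It gives the time, the measured TCP pose, the force, the opening and the grip force at its end, in the units of the state.
- readout.state(): the state, without advancing time (a new reading comes with each control period).
- imaging.camera(name): name is "scene" or "top"; returns a dict with "frame" (420x560x3 uint8, red, green, blue), "z_map" (420x560 float32, m along the optical axis (not along the pixel's ray), 0 where there is no reading), "K" (3x3 intrinsics, pixels), "R" (3x3) and "t" (3): a world point X has camera coordinates R X + t. Camera axes: x right, y down, z forward; pixel columns grow to the right and rows downward; lengths in m; the calibration is good to about 2 mm. A picture is of the moment at which its call begins.
- ctrl.sign_off(): hands the job in; it is judged then, once.
The state is a dict: "time": time; "joints": joint angles; "joint_velocities": joint speeds; "effort": joint torques, N m; "tool_pos": TCP position; "eef_rot": TCP orientation; "contact_force": force on the tool from outside, world axes, zero at the start; "wrist_torque": the same for the moment, N m; "finger_gap": opening from 0.0 (shut) to 1.0 (fully open); "finger_force": force on a finger pad.
Only numpy, scipy, OpenCV 4.12 (cv2) and the standard library are available. Lean on these libraries where they do the work, as an engineer would, in place of code of your own. Each camera call takes 0.05 s, during which the arm holds its last target. There are 200 camera calls.

### The job

Build up the layshaft that stands in the green gearbox cover: slide the large gear wheel (hub upward) down onto the shaft's shoulder, then the bronze spacer sleeve, then the small pinion, then the dark steel spacer ring, and last the ball bearing, each lying flat on the one below. Leave the aluminium puck and the stepped bush where they lie.

Things in the scene. Friction and masses are not known exactly. Their poses are not given: they have to be found in the camera images.
- gearbox_cover: Green cast gearbox end cover, fixed: plate 104 x 80 mm, 12 mm thick (125 x 101 mm over its corner ears), two dowel pins up to 20 mm and a round boss (66 mm at its foot) up to 17 mm above the bench; the bright steel layshaft stands upright in its middle. Origin on the bench under the shaft axis, z up. Its place and yaw vary widely; a red nut bin (104 x 79 x 42 mm) stands elsewhere.
- shaft_shoulder (a point): Centre of the shaft's shoulder (42 mm wide), on the shaft axis, 20 mm above the bench; the first part sits on it. Above it the shaft is 24 mm thick for 22 mm, narrows to 19 mm over 4 mm, is 19 mm thick up to 54 mm and tapers to 11 mm at its end, 60 mm above the shoulder. In the finished stack the undersides are 0, 18, 28, 38, 46 mm above the shoulder, the top 58 mm.
- gear_wheel: Large bright steel gear: 64 mm over 30 teeth, toothed part 10 mm thick, with a plain hub 40 mm in diameter that stands up 8 mm more (18 mm in all); bore 27 mm right through. Lies flat, hub up. Origin at the centre of its underside, z up through the hub. Can be gripped across the hub or across the teeth. About 0.22 kg.
- bronze_sleeve: Bronze (yellow-brown) spacer sleeve: plain ring 38 mm outside, 27 mm bore, 10 mm high, lying flat. Origin at the centre of its underside, z along its axis. About 0.06 kg.
- pinion: Small bright steel gear without hub: 48 mm over 22 teeth, 22 mm bore, 10 mm thick, lying flat. Origin at the centre of its underside, z along its axis. About 0.12 kg.
- dark_ring: Black oxidised steel spacer ring: 34 mm outside, 22 mm bore, 8 mm high, lying flat. Origin at the centre of its underside, z along its axis. About 0.04 kg.
- ball_bearing: Ball bearing: bright outer and inner rings with a rust-red seal between them, 42 mm outside, 22 mm bore, 12 mm high, lying flat. Origin at the centre of its underside, z along its axis. About 0.08 kg.
- alu_puck: Bystander: plain pale aluminium disc, 51 mm diameter, 20 mm high, no bore, loose. Origin at the centre of its underside.
- stepped_bush: Bystander: grey steel bush with a 44 mm flange below and a narrower barrel above with a small hole, 34 mm high, loose. Origin at the centre of its underside.
Things that resemble listed ones, but are neither listed nor needed, are in the scene too. Leave any orange look-alike of the pinion alone.

How it is judged:
On the way, in this order (a step that is already met when the one before it is completed fails the run):
1. the gear wheel is on the shaft, hub up, down on the shoulder (horizontal distance between gear_wheel and shaft_shoulder below 0.004 m and z of gear_wheel in the frame of shaft_shoulder between -0.003 and 0.003 m and angle between gear_wheel's own z axis and vertical below 0.08 rad), for 0.2 s.
2. the bronze sleeve is on the shaft, down on the wheel's hub (horizontal distance between bronze_sleeve and shaft_shoulder below 0.004 m and z of bronze_sleeve in the frame of shaft_shoulder between 0.015 and 0.021 m and angle between bronze_sleeve's own z axis and vertical below 0.08 rad), for 0.2 s.
3. the pinion is on the shaft, down on the bronze sleeve (horizontal distance between pinion and shaft_shoulder below 0.004 m and z of pinion in the frame of shaft_shoulder between 0.025 and 0.031 m and angle between pinion's own z axis and vertical below 0.08 rad), for 0.2 s.
4. the dark steel ring is on the shaft, down on the pinion (horizontal distance between dark_ring and shaft_shoulder below 0.004 m and z of dark_ring in the frame of shaft_shoulder between 0.035 and 0.041 m and angle between dark_ring's own z axis and vertical below 0.08 rad), for 0.2 s.
5. the ball bearing is on the shaft end, down on the dark ring (horizontal distance between ball_bearing and shaft_shoulder below 0.004 m and z of ball_bearing in the frame of shaft_shoulder between 0.043 and 0.049 m and angle between ball_bearing's own z axis and vertical below 0.08 rad), for 0.2 s.
At the end, for the whole second after the job is handed in: From the shoulder up: gear wheel (hub up), bronze sleeve, pinion, dark ring, ball bearing, undersides 0, 18, 28, 38, 46 mm (each within 3 mm) above the shoulder, centres within 4 mm of the shaft axis, flat within 0.08 rad, at rest (all of step 1 and all of step 2 and all of step 3 and all of step 4 and all of step 5 and linear speed of each of gear_wheel, bronze_sleeve, pinion, dark_ring, ball_bearing below 0.02 m/s); the robot touches nothing.
It fails at once if the aluminium puck was pushed more than 30 mm from its place (distance of alu_puck from where it was at the start of the episode above 0.03 m).
It fails at once if the stepped bush was pushed more than 30 mm from its place (distance of stepped_bush from where it was at the start of the episode above 0.03 m).
It also fails if it takes over 128 s, if anything falls off the work surface, if the arm or the gripper's body presses on something with over 40 N, if the wrist force passes 120 N, or if a joint passes its speed limit or range.

## Working session

There is one attempt and no reset: what is moved stays moved. The work goes in short steps, Python scripts to look and compute and a shell command to move; the robot and the scene stay as the last step left them, time stands still between calls to the robot, and variables do not carry over. Pictures are saved under pics/ and viewed, at most 14 in all, crops included, and the job is handed in when it is done.

```bash
mkdir -p pics; cat > h.py <<'E'
import numpy as np, cv2
from workcell import readout, imaging, ctrl
def shot(n):
    c=imaging.camera(n); return c
def world(c):
    z=c["z_map"].astype(float); h,w=z.shape
    u,v=np.meshgrid(np.arange(w),np.arange(h))
    K=c["K"]; P=np.stack([(u-K[0,2])/K[0,0]*z,(v-K[1,2])/K[1,1]*z,z],-1)
    W=(P-c["t"])@c["R"]; W[z==0]=np.nan
    return W
E
python3 - <<'E'
from h import *
np.set_printoptions(precision=4,suppress=True)
for n in("top","scene"):
    c=shot(n); cv2.imwrite(f"pics/{n}0.png",cv2.resize(c["frame"][:,:,::-1],(800,600),interpolation=cv2.INTER_CUBIC))
    np.savez(f"{n}0.npz",**c)
    print(n,c["K"],c["R"],c["t"], -c["R"].T@c["t"])
print(readout.state())
E
```

```text
top [[451.8818   0.     272.9789]
 [  0.     451.8818 208.6423]
 [  0.       0.       1.    ]] [[-0.0056 -1.     -0.0035]
 [-0.9895  0.0061 -0.1446]
 [ 0.1446  0.0027 -0.9895]] [-0.1272  0.5378  1.0377] [ 0.3813 -0.1332  1.1042]
scene [[457.2842   0.     278.9094]
 [  0.     457.2842 209.3377]
 [  0.       0.       1.    ]] [[-0.73   -0.6834 -0.0032]
 [-0.3303  0.3569 -0.8738]
 [ 0.5984 -0.6368 -0.4862]] [0.3179 0.2665 0.5751] [-0.024   0.4884  0.5136]
{'time': 0.1, 'joints': array([-1.2785,  0.5921,  0.0483,  1.6097, -0.0333,  0.9427, -0.0337]), 'joint_velocities': array([ 0.0008, -0.0004,  0.0004, -0.0021, -0.0006, -0.0007, -0.0009]), 'effort': array([  0.0047, -55.0001,   1.5531, -19.8823,   0.0097,   0.0038,
         0.    ]), 'tool_pos': array([0.2725, 0.671 , 0.2302]), 'eef_rot': array([-0.602 , -3.0831,  0.0032]), 'contact_force': array([ 0.1304,  0.0078, -1.101 ]), 'wrist_torque': array([-0.0349,  0.0515,  0.0087]), 'finger_force': 0.0, 'finger_gap': 1.0010257146931532}
```

View pics/top0.png

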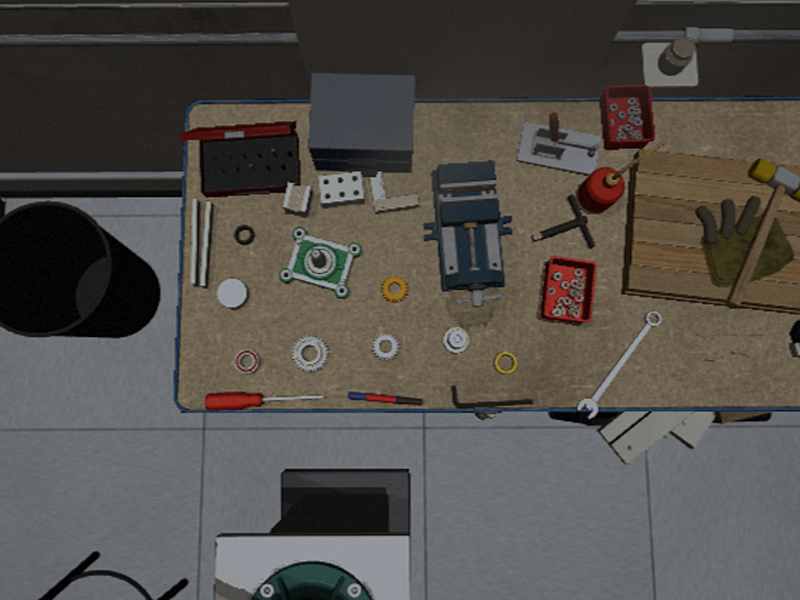

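View pics/scene0.png

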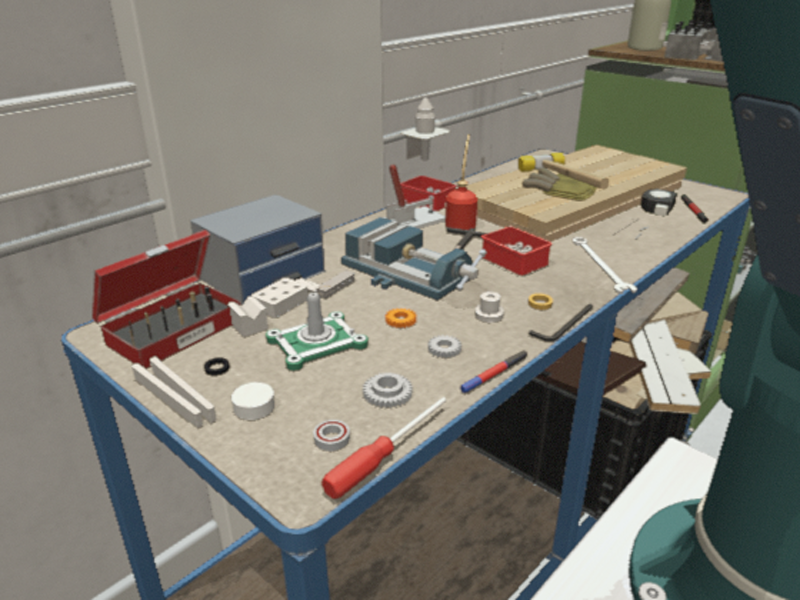

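The top view (800x600) shows the gear wheel at (310,353), the pinion at (385,346) with an orange look-alike at (395,289), and the bearing at (247,361). The dark ring is at (245,235), the cover and shaft at (320,260), the puck at (232,293) and the bush at (456,340). The yellow-brown ring at (506,363) is the bronze sleeve candidate. Next I measure positions in both views and make an enlarged crop.

```bash
cat >> h.py <<'E'
from scipy.optimize import least_squares
def fitc(p):
    r=least_squares(lambda q:np.hypot(p[:,0]-q[0],p[:,1]-q[1])-q[2],[*p.mean(0),.02],loss='soft_l1',f_scale=.001)
    return r.x
def proj(c,X):
    q=c["R"]@np.asarray(X)+c["t"]; q=c["K"]@q; return q[:2]/q[2]
def meas(c,xy,r,zmin=.004):
    """height of top face, enclosing circle of the top-face points"""
    W=world(c); d=np.hypot(W[...,0]-xy[0],W[...,1]-xy[1]); m=(d<r)
    z=W[...,2]; b=np.nanmedian(z[(d<r+.02)&(d>r)])
    s=m&(z>b+zmin); 
    if s.sum()<5: return None
    top=np.nanpercentile(z[s],85); f=s&(abs(z-top)<.003)
    P=W[f][:,:2].astype(np.float32); cc,R=cv2.minEnclosingCircle(P)
    e=cv2.minEnclosingCircle(W[s][:,:2].astype(np.float32))
    return np.round([b*1e3,top*1e3,cc[0]*1e3,cc[1]*1e3,2*R*1e3,f.sum(),e[0][0]*1e3,e[0][1]*1e3,2e3*e[1]],1)
E
python3 - <<'E'
from h import *
np.set_printoptions(precision=4,suppress=True)
T=dict(np.load("top0.npz"));S=dict(np.load("scene0.npz"))
W=world(T)
px=dict(gear=(310,353),sleeve=(506,363),pinion=(385,346),ring=(245,235),bearing=(247,361),orange=(395,289),puck=(232,293),bush=(456,340),cover=(320,258))
R=dict(gear=.042,sleeve=.03,pinion=.034,ring=.03,bearing=.03,orange=.035,puck=.036,bush=.033,cover=.02)
for k,(u,v) in px.items():
    p=np.nanmedian(W[int(v*.7)-4:int(v*.7)+5,int(u*.7)-4:int(u*.7)+5].reshape(-1,3),axis=0)[:2]
    for i in range(2):
        a=meas(T,p,R[k]); p=a[6:8]/1e3
    print(k,'T',a,'\n     S',meas(S,p,R[k]))
im=T["frame"][140:280,120:390,::-1]; cv2.imwrite("pics/crop.png",cv2.resize(im,None,fx=2.96,fy=2.96,interpolation=cv2.INTER_CUBIC))
E
```

```text
gear T [ -0.4  17.6 444.9   5.3  49.2 105.  446.7   4.6  78. ] 
     S [  0.2  18.2 447.8   8.1  42.3 172.  449.    7.9  66.9]
sleeve T [  -0.3   11.7  430.6 -323.    37.4   67.   430.4 -327.1   57. ] 
     S [-601.6   10.4  431.9 -323.1   42.2   92.   430.3 -327.    59.9]
pinion T [  -0.5   11.9  459.6 -120.1   46.1  119.   459.2 -119.7   60.6] 
     S [   0.1   11.1  460.7 -119.    48.4  190.   460.6 -118.2   49.4]
ring T [ -0.3   9.7 656.4 125.5  34.   59.  659.  125.5  51.8] 
     S [  0.    8.8 656.6 126.6  36.8 105.  656.6 126.6  36.8]
bearing T [ -0.3  13.6 435.7 114.7  42.4 124.  434.8 120.   53.6] 
     S [  0.1  12.9 435.2 114.7  44.7 281.  434.7 114.7  45. ]
orange T [  -0.6   11.7  559.3 -136.3   47.1  114.   559.1 -137.7   67.5] 
     S [  -1.1   11.2  560.8 -135.9   50.9  158.   560.  -135.6   52.5]
puck T [ -0.5  21.9 550.9 140.9  50.9 242.  552.2 137.8  65.2] 
     S [  0.1  21.  550.2 141.6  52.3 423.  549.9 141.6  52.7]
bush T [  -0.3   34.5  470.  -240.    30.1   97.   468.8 -239.8   64.7] 
     S [-601.    32.6  470.2 -239.2   33.4   95.   468.6 -239.9   65.7]
cover T [ 14.   77.2 605.6  -8.8  18.5  36.  602.3 -15.1  39.6] 
     S [ 13.4  72.2 604.6  -6.3  18.7  28.  601.4 -13.5  38.8]
```

View pics/crop.png

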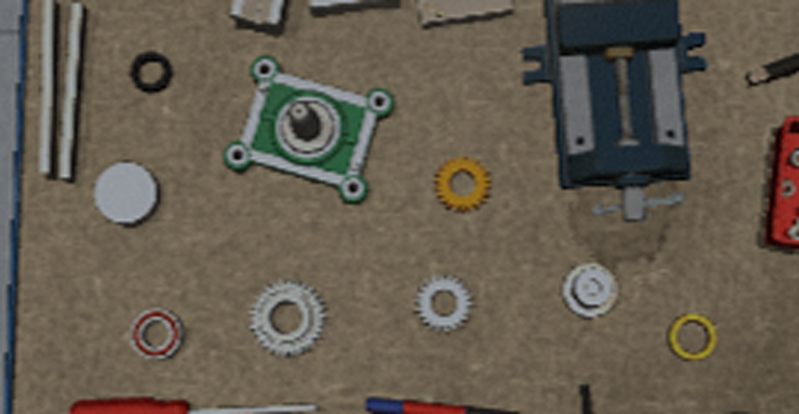

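The crop confirms the parts. At (692,337) is a plain yellow-brown ring, about 38 mm outside with a 27 mm bore: the bronze sleeve. At (444,303) is a bright small gear, the pinion; the orange one at (462,184) stays alone. At (287,318) is the gear wheel with its hub, at (157,334) the red-sealed bearing and at (151,72) the dark ring. Now I refine the shaft axis and the gear centre.

```bash
cat >> h.py <<'E'
def shaftfit(c,p0,base=.02):
    W=world(c); P=W[np.hypot(W[...,0]-p0[0],W[...,1]-p0[1])<.025]; P=P[(P[:,2]>base+.004)&(P[:,2]<base+.052)]
    prof=lambda z:np.interp(z-base,[0,.022,.026,.054,.06],[.012,.012,.0095,.0095,.0055])
    f=lambda q:np.hypot(P[:,0]-q[0],P[:,1]-q[1])-prof(P[:,2])
    r=least_squares(f,p0,loss='soft_l1',f_scale=.001); return r.x*1e3,len(P),np.median(abs(f(r.x)))*1e3
def ringfit(c,p,zt,ro,ri):
    """centre of the annulus at height zt: match of top-face points"""
    W=world(c); P=W[(np.hypot(W[...,0]-p[0],W[...,1]-p[1])<ro+.012)]; P=P[abs(P[:,2]-zt)<.0025][:,:2]
    def cost(q):
        d=np.hypot(*(P-q).T); return np.sum(np.clip(d-ro,0,.006)+np.clip(ri-d,0,.006))
    from scipy.optimize import brute,fmin
    return np.round(brute(cost,((p[0]-.005,p[0]+.005),(p[1]-.005,p[1]+.005)),Ns=21,finish=fmin,disp=False)*1e3,1) if len(P)>5 else None
from scipy.spatial.transform import Rotation as Ro
def go(x,y,yaw,z):
    """mm and degrees; yaw = heading of tool x axis; prints tool-frame turn needed, then shift in turned axes"""
    s=readout.state(); R=Ro.from_rotvec(s["eef_rot"]).as_matrix(); h=np.degrees(np.arctan2(R[1,0],R[0,0]))
    d=(yaw-h+180)%360-180; a=np.radians(yaw)
    D=np.array([x,y,z])-s["tool_pos"]*1e3
    tx=D[0]*np.cos(a)+D[1]*np.sin(a); ty=D[0]*np.sin(a)-D[1]*np.cos(a)
    print(f"heading {h:.2f} pos {s['tool_pos']*1e3} tilt {R[2,2]:.4f}; roll {-d:.2f}; then tx {tx:.1f} ty {ty:.1f} tz {-D[2]:.1f}; j7 {s['joints'][6]:.2f}")
E
python3 - <<'E'
from h import *
np.set_printoptions(precision=2,suppress=True)
T=dict(np.load("top0.npz"));S=dict(np.load("scene0.npz"))
o=dict(hub=(.4465,.0067,.018,.020,.0135),sleeve=(.431,-.323,.010,.019,.0135),pinion=(.4602,-.1196,.010,.0225,.011),ring=(.6565,.126,.008,.017,.011),bearing=(.4355,.1147,.012,.021,.011))
for n,c in(("T",T),("S",S)):
    print(n,shaftfit(c,(.603,-.007)))
    for k,(x,y,z,a,b) in o.items(): print(k,ringfit(c,(x,y),z+(.001 if n=="T" else .0006),a,b))
W=world(T)
# screwdriver, etc: points above bench with x<.41
M=(W[...,2]>.006)&(W[...,2]<.1)&(W[...,0]<.42)&(W[...,0]>.3)&(abs(W[...,1])<.36)
ys=W[M]
for a in np.arange(-.34,.22,.04):
    q=ys[(ys[:,1]>a)&(ys[:,1]<a+.04)]
    if len(q): print(a.round(2),q[:,0].min(),q[:,0].max(),q[:,2].max())
go(446.5,6.7,180,120)
E
```

```text
T (array([605.79,  -8.46]), 63, np.float64(0.4885885358871609))
hub [448.7   7.7]
sleeve [ 431.2 -322.9]
pinion [ 459.9 -120. ]
ring [656.3 125.7]
bearing [435.9 114.6]
S (array([606.52,  -8.25]), 228, np.float64(0.7143494736847177))
hub [448.4   8.5]
sleeve [ 431.9 -321.9]
pinion [ 460.3 -119.3]
ring [656.3 126.6]
bearing [435.5 115.1]
-0.34 0.3604657168903342 0.419928009092814 0.013883381467154026
-0.3 0.35831082535162695 0.3654768566359066 0.015478631512571187
-0.26 0.35615728754146897 0.3918647017177279 0.01262921094487269
-0.18 0.3613378589557409 0.37338720664166103 0.015340593891082112
-0.14 0.3638958254896482 0.37836336851875113 0.0162867932791454
-0.1 0.36890456946471123 0.38331333520418887 0.017147539680925205
-0.06 0.373841990300547 0.4192743220804757 0.012505677144878083
-0.02 0.37196736979712575 0.41947937487411036 0.020820375896750738
0.02 0.3719954826138018 0.37680500113859583 0.02068586804020973
0.06 0.3606065055807626 0.3818460522031051 0.028853196717830442
0.1 0.35607983553612643 0.4199732062762665 0.031841088331575736
0.14 0.3536413601583589 0.3844351647059288 0.031739806144974014
heading 157.90 pos [272.52 671.02 230.23] tilt -1.0000; roll -22.10; then tx -174.0 ty -664.3 tz 110.2; j7 -0.03
```

```bash
python3 -m handwheel '[[0,0,0,-5.5],[0,0,0,-5.5],[0,0,0,-5.5],[0,0,0,-5.6]]' 0.7 30; python3 -m handwheel '[[-8.8,-33.15,0,0],[-8.8,-33.15,0,0],[-8.8,-33.15,0,0],[-8.8,-33.15,0,0],[-8.8,-33.15,0,0],[-8.8,-33.15,0,0],[-8.8,-33.15,0,0],[-8.8,-33.15,0,0],[-8.8,-33.15,0,0],[-8.8,-33.15,0,0],[-8.8,-33.15,0,0],[-8.8,-33.15,0,0],[-8.8,-33.15,0,0],[-8.8,-33.15,0,0],[-8.8,-33.15,0,0],[-8.8,-33.15,0,0],[-8.8,-33.15,0,0],[-8.8,-33.15,0,0],[-8.8,-33.15,0,0],[-8.8,-33.15,0,0]]'; python3 -c "
from h import *
go(448.5,8.1,180,40)"
```

```text
time: 0.43
tool_pos: [0.2726, 0.6713, 0.2306]
eef_rot: [0.008, -3.141, 0.002]
contact_force: [0.3, 0.7, -0.2]
finger_gap: 0.701
finger_force: 0.0
time: 2.1
tool_pos: [0.4486, 0.007, 0.2313]
eef_rot: [0.0, -3.141, -0.0]
contact_force: [0.2, 0.3, 0.2]
finger_gap: 0.705
finger_force: 0.0
heading -180.00 pos [448.61376161   7.02327762 231.25655025] tilt -1.0000; roll 0.00; then tx 0.1 ty 1.1 tz 191.3; j7 1.50
```

```bash
python3 -m handwheel '[[0,1.1,30,0],[0,0,35,0],[0,0,35,0],[0,0,35,0],[0,0,35,0],[0,0,25,0],[0,0,10,0],[0,0,6,0],[0,0,0,0],[0,0,0,0]]' 0.57 30;  python3 -m handwheel '[[0,0,2,0],[0,0,2,0],[0,0,2,0],[0,0,0,0]]' 0.57; python3 -m handwheel '[[0,0,1,0],[0,0,1,0],[0,0,0,0]]'
```

```text
time: 2.93
tool_pos: [0.4494, 0.0098, 0.0211]
eef_rot: [0.0, 3.14, 0.0]
contact_force: [-0.2, 0.6, -0.1]
finger_gap: 0.569
finger_force: 0.0
time: 3.27
tool_pos: [0.4491, 0.0099, 0.0147]
eef_rot: [-0.0, 3.141, 0.0]
contact_force: [-0.6, -0.2, -0.1]
finger_gap: 0.57
finger_force: 0.0
time: 3.52
tool_pos: [0.4488, 0.0098, 0.0123]
eef_rot: [-0.0, -3.142, 0.0]
contact_force: [0.9, -0.8, -0.4]
finger_gap: 0.569
finger_force: 0.0
```

```bash
python3 -m handwheel '[[0,-1.5,1,0],[0,0,1,0],[0,0,0,0]]'; python3 -m handwheel '[[0,0,1,0],[0,0,1,0],[0,0,0,0]]';python3 -m handwheel '[[0,0,1,0],[0,0,0,0]]'; python3 -m handwheel '[[0,0,1,0],[0,0,0,0]]'
```

```text
time: 3.77
tool_pos: [0.4487, 0.0082, 0.0101]
eef_rot: [-0.001, -3.141, 0.0]
contact_force: [1.0, 0.5, -0.1]
finger_gap: 0.571
finger_force: 0.0
time: 4.02
tool_pos: [0.4487, 0.0083, 0.0081]
eef_rot: [-0.0, -3.141, 0.0]
contact_force: [0.0, 0.1, -0.4]
finger_gap: 0.572
finger_force: 0.0
time: 4.18
tool_pos: [0.4488, 0.0083, 0.0073]
eef_rot: [0.0, 3.142, -0.0]
contact_force: [-1.1, -0.2, 0.3]
finger_gap: 0.572
finger_force: 0.0
time: 4.35
tool_pos: [0.4488, 0.0083, 0.0072]
eef_rot: [0.0, 3.141, 0.0]
contact_force: [-1.1, 0.4, 13.6]
finger_gap: 0.568
finger_force: 6.3
```

```bash
python3 -m handwheel '[[0,0,-2.8,0],[0,0,0,0],[0,0,0,0]]'; python3 -m handwheel '[[0,0,0,0],[0,0,0,0],[0,0,0,0],[0,0,0,0],[0,0,0,0]]' 0.3 30
```

```text
time: 4.6
tool_pos: [0.4489, 0.0083, 0.0092]
eef_rot: [0.0, 3.141, -0.0]
contact_force: [0.0, 0.5, -0.5]
finger_gap: 0.567
finger_force: 0.0
time: 5.02
tool_pos: [0.4488, 0.0081, 0.0093]
eef_rot: [-0.0, 3.142, -0.0]
contact_force: [-1.5, 0.2, 5.5]
finger_gap: 0.441
finger_force: 29.4
```

```bash
python3 -m handwheel '[[0,0,0,0],[0,0,-1,0],[0,0,-4,0],[0,0,-10,0],[0,0,-25,0],[0,0,-35,0],[0,0,-35,0],[-10,-1,-5,0],[-25,-2.5,0,0],[-30,-3.2,0,0],[-30,-3.3,0,0],[-28,-3,0,0],[-20,-2,0,0],[-10,-1,0,0],[-4.7,-0.5,0,0],[0,0,0,0],[0,0,0,0],[0,0,0,0]]' 0.3 50; python3 -c "
from h import *
go(606.5,-8.4,180,110)
for n in('top','scene'):
    c=shot(n); cv2.imwrite(f'pics/{n}1.png',cv2.resize(c['frame'][100:310,100:380,::-1],(800,600),interpolation=cv2.INTER_CUBIC))
    np.savez(n+'1.npz',**c)"
```

```text
time: 6.52
tool_pos: [0.6041, -0.008, 0.1238]
eef_rot: [0.0, -3.139, -0.0]
contact_force: [0.1, -0.9, -1.9]
finger_gap: 0.433
finger_force: 50.9
heading -179.99 pos [604.13507009  -7.97727643 123.78307299] tilt -1.0000; roll 0.01; then tx -2.4 ty -0.4 tz 13.8; j7 1.58
```

View pics/scene1.png

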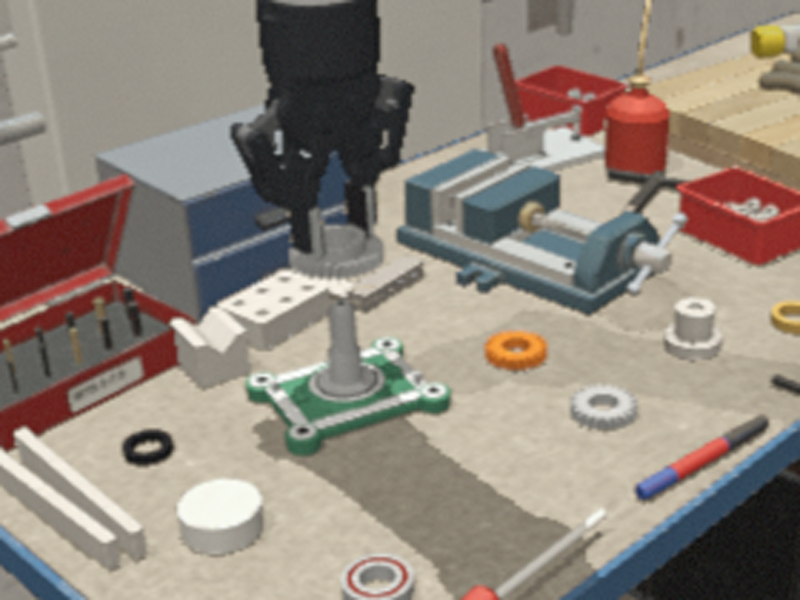

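Scene 1 shows the gear held level in the fingers at (335,250) in the crop, just above and behind the shaft tip at (343,290). Next I settle it, then lower it onto the taper.

```bash
python3 -m handwheel '[[0,0,0,0],[0,0,0,0]]'; python3 -c "
from h import *
go(606.5,-8.4,180,110)"
```

```text
time: 6.78
tool_pos: [0.6059, -0.0081, 0.1241]
eef_rot: [0.0, -3.141, -0.0]
contact_force: [0.1, 0.2, -0.8]
finger_gap: 0.43
finger_force: 50.9
heading -179.99 pos [605.89490368  -8.0931024  124.14566606] tilt -1.0000; roll 0.01; then tx -0.6 ty -0.3 tz 14.1; j7 1.58
```

```bash
python3 -m handwheel '[[-0.5,-0.3,4,0],[0,0,14,0],[0,0,15,0],[0,0,15,0],[0,0,12,0],[0,0,6,0],[0,0,0,0],[0,0,0,0]]'; python3 -m handwheel '[[0,0,3,0],[0,0,3,0],[0,0,3,0],[0,0,3,0],[0,0,0,0]]'
```

```text
time: 7.45
tool_pos: [0.607, -0.0086, 0.0579]
eef_rot: [-0.0, -3.141, 0.0]
contact_force: [0.4, 0.2, -1.7]
finger_gap: 0.431
finger_force: 50.9
time: 7.87
tool_pos: [0.6066, -0.0084, 0.0457]
eef_rot: [0.0, -3.141, -0.0]
contact_force: [-0.3, -0.6, -2.4]
finger_gap: 0.432
finger_force: 50.9
```

No contact, so the gear is already on the 24 mm section. I continue down to the shoulder.

```bash
python3 -m handwheel '[[0,0,4,0],[0,0,4,0],[0,0,4,0],[0,0,2,0],[0,0,0,0]]'; python3 -m handwheel '[[0,0,1,0],[0,0,1,0],[0,0,1,0],[0,0,0,0]]'
```

```text
time: 8.28
tool_pos: [0.6065, -0.0085, 0.0314]
eef_rot: [-0.0, -3.14, 0.0]
contact_force: [-0.5, -0.7, -1.4]
finger_gap: 0.43
finger_force: 50.9
time: 8.62
tool_pos: [0.6072, -0.0085, 0.0296]
eef_rot: [0.0, 3.141, 0.0]
contact_force: [0.2, 0.6, 1.0]
finger_gap: 0.437
finger_force: 51.2
```

```bash
python3 -m handwheel '[[0,0,1,0],[0,0,0,0],[0,0,0,0]]'; python3 -m handwheel '[[0,0,-1,0],[0,0,0,0],[0,0,0,0],[0,0,0,0],[0,0,-5,0],[0,0,-20,0],[0,0,-30,0],[0,0,-30,0],[0,0,-10,0]]' 0.65; python3 - <<'E'
from h import *
np.set_printoptions(precision=2,suppress=True)
for n in('top','scene'):
    c=shot(n); np.savez(n+'2.npz',**c)
    W=world(c); d=np.hypot(W[...,0]-.606,W[...,1]+.008); m=(d<.031)&(d>.014)&(W[...,2]<.06)
    z=W[m][:,2]*1e3; print(n,np.histogram(z,bins=range(14,46,2)))
    print(ringfit(c,(.606,-.008),.0385 if n=='scene' else .039,.020,.0125))
go(431.5,-322.4,180,120)
E
```

```text
time: 8.87
tool_pos: [0.6072, -0.0085, 0.0295]
eef_rot: [0.0, 3.141, 0.0]
contact_force: [-2.9, 0.6, 8.3]
finger_gap: 0.433
finger_force: 52.0
time: 9.62
tool_pos: [0.6095, -0.0087, 0.1281]
eef_rot: [0.001, 3.135, 0.0]
contact_force: [0.5, 0.6, 0.7]
finger_gap: 0.653
finger_force: 0.0
top (array([15, 14,  7,  3,  6, 15, 51, 67, 66, 20, 20, 41, 21, 14,  1]), array([14, 16, 18, 20, 22, 24, 26, 28, 30, 32, 34, 36, 38, 40, 42, 44]))
[607.3  -7.7]
scene (array([24, 52, 13, 10, 22, 20, 32, 77, 87, 24, 19, 32, 41,  4,  0]), array([14, 16, 18, 20, 22, 24, 26, 28, 30, 32, 34, 36, 38, 40, 42, 44]))
[607.4  -8. ]
heading 179.99 pos [608.87  -8.52 126.6 ] tilt -1.0000; roll -0.01; then tx 177.4 ty -313.9 tz 6.6; j7 1.58
```

```bash
python3 -m handwheel '[[14.8,-26.2,0,0],[14.8,-26.2,0,0],[14.8,-26.2,0,0],[14.8,-26.2,0,0],[14.8,-26.2,0,0],[14.8,-26.2,0,0],[14.8,-26.2,0,0],[14.8,-26.2,0,0],[14.8,-26.2,0,0],[14.8,-26.2,0,0],[14.8,-26.2,0,0],[9,-16,0,0],[4,-7,0,0],[1.6,-2.7,0,0],[0,0,10,0],[0,0,20,0],[0,0,20,0],[0,0,10,0],[0,0,0,0],[0,0,0,0]]' ; python3 -m handwheel '[[0,0,0,0],[0,0,0,0]]' 0.6; python3 -c "
from h import *
go(431.5,-322.4,180,1)"
```

```text
time: 11.38
tool_pos: [0.4299, -0.3208, 0.0633]
eef_rot: [0.003, -3.14, -0.003]
contact_force: [0.5, 0.1, -0.2]
finger_gap: 0.653
finger_force: 0.0
time: 11.55
tool_pos: [0.4304, -0.3224, 0.0649]
eef_rot: [-0.001, 3.14, -0.001]
contact_force: [-0.2, -0.3, 0.7]
finger_gap: 0.602
finger_force: 0.0
heading -179.97 pos [ 430.42309733 -322.43558471   64.90639764] tilt -1.0000; roll 0.03; then tx -1.1 ty 0.0 tz 63.9; j7 2.16
```

```bash
python3 -m handwheel '[[-1,0,10,0],[0,0,20,0],[0,0,15,0],[0,0,8,0],[0,0,5,0],[0,0,3,0],[0,0,2,0],[0,0,0,0],[0,0,0,0]]' ; python3 -m handwheel '[[0,0,0,0],[0,0,0,0],[0,0,0,0],[0,0,0,0],[0,0,0,0]]' 0.3 40; python3 -c "
from h import *
go(606.5,-8.4,180,105)"
```

```text
time: 12.3
tool_pos: [0.4309, -0.3226, 0.0015]
eef_rot: [0.0, 3.141, -0.001]
contact_force: [1.1, -0.3, -0.6]
finger_gap: 0.602
finger_force: 0.0
time: 12.72
tool_pos: [0.431, -0.3228, 0.0021]
eef_rot: [0.0, 3.14, -0.001]
contact_force: [-1.4, -0.4, 5.3]
finger_gap: 0.422
finger_force: 39.3
heading 180.00 pos [ 430.96865082 -322.7825541     2.14571803] tilt -1.0000; roll -0.00; then tx -175.5 ty 314.4 tz -102.9; j7 2.16
```

```bash
python3 -m handwheel '[[0,0,-2,0],[0,0,-6,0],[0,0,-15,0],[0,0,-25,0],[0,0,-30,0],[0,0,-30,0],[-6,10,-15,0],[-14,26,0,0],[-15,27,0,0],[-15,27,0,0],[-15,27,0,0],[-15,27,0,0],[-15,27,0,0],[-15,27,0,0],[-15,27,0,0],[-15,27,0,0],[-15,27,0,0],[-14,25,0,0],[-9,16,0,0],[-4,7,0,0]]'; python3 -m handwheel '[[-3,5.4,0,0],[-5,9,0,0],[0,0,0,0],[0,0,0,0],[0,0,0,0],[0,0,0,0]]' ;python3 - <<'E'
from h import *
go(606,-8.4,180,105)
c=shot('scene'); np.savez('scene3.npz',**c); cv2.imwrite('pics/scene3.png',cv2.resize(c['frame'][130:270,160:346,::-1],(797,600),interpolation=cv2.INTER_CUBIC))
E
```

```text
time: 14.38
tool_pos: [0.6141, 0.0092, 0.1245]
eef_rot: [-0.008, 3.14, 0.004]
contact_force: [0.4, -0.8, -0.4]
finger_gap: 0.417
finger_force: 40.1
time: 14.88
tool_pos: [0.62, 0.0174, 0.1241]
eef_rot: [-0.003, -3.141, 0.001]
contact_force: [-0.3, 0.3, -0.9]
finger_gap: 0.421
finger_force: 40.1
heading 179.89 pos [619.97465727  17.43348116 124.09444431] tilt -1.0000; roll -0.11; then tx 14.0 ty -25.8 tz 19.1; j7 1.54
```

View pics/scene3.png

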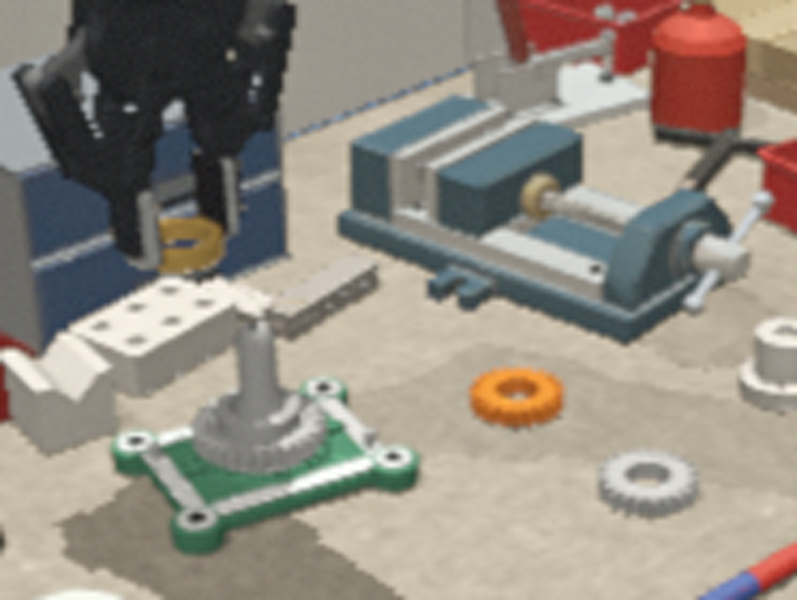

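The bronze sleeve is held at (190,243) between the fingertips, and the gear sits flat on the shoulder at (262,430). I summed the rows wrongly and overshot; I go back, and check the sleeve's tilt first.

```bash
python3 -m handwheel '[[3,-5,0,0],[5,-10,0,0],[4,-8,0,0],[2,-2.8,0,0],[0,0,0,0],[0,0,0,0],[0,0,0,0]]';python3 - <<'E'
from h import *
np.set_printoptions(precision=2,suppress=True)
go(606,-8.4,180,105)
c=dict(np.load('scene3.npz')); W=world(c); hsv=cv2.cvtColor(c['frame'],cv2.COLOR_RGB2HSV)
m=(abs(W[...,0]-.62)<.03)&(abs(W[...,1]-.0174)<.03)&(W[...,2]>.1)&(W[...,2]<.16)&(hsv[...,1]>90)&(hsv[...,0]<35)
P=W[m]*1e3; print(len(P),P.min(0),P.max(0))
P=P-[620,17.4,0]
for y0 in range(-20,20,8):
    q=P[(P[:,1]>=y0)&(P[:,1]<y0+8)]
    if len(q): print(y0,len(q),q[:,2].min(),q[:,2].max(),q[:,0].min(),q[:,0].max())
for x0 in range(-20,20,8):
    q=P[(P[:,0]>=x0)&(P[:,0]<x0+8)]
    if len(q): print('x',x0,len(q),q[:,2].min(),q[:,2].max())
E
```

```text
time: 15.52
tool_pos: [0.6068, -0.0064, 0.1242]
eef_rot: [-0.0, 3.141, 0.001]
contact_force: [-0.3, -0.2, -1.3]
finger_gap: 0.417
finger_force: 40.1
heading -179.99 pos [606.84  -6.45 124.24] tilt -1.0000; roll 0.01; then tx 0.8 ty -2.0 tz 19.2; j7 1.58
153 [599.53  -1.02 121.42] [637.17  34.81 135.89]
-20 25 125.1466816214783 135.89144824877764 -12.611387512310785 9.11036071005708
-12 49 123.30392157450468 133.72486949092888 -17.38068696952803 17.17497664215773
-4 30 121.4168121170037 132.73881572161628 -19.967015105307723 16.463038248818293
4 24 122.99835550698756 132.9639030064703 -20.472931645966923 -9.67002076394715
12 25 122.18301025091807 133.1482164684062 -15.306887112598474 -6.875279823584492
x -20 61 121.4168121170037 132.9639030064703
x -12 30 122.18301025091807 135.89144824877764
x -4 14 125.1466816214783 135.03198020012084
x 4 27 124.29895462742763 132.8534976134927
x 12 20 122.63779484051105 132.79279100558335
```

```bash
python3 -m handwheel '[[0,-1,5,0],[0,0,12,0],[0,0,15,0],[0,0,18,0],[0,0,12,0],[0,0,8,0],[0,0,2,0],[0,0,0,0],[0,0,0,0]]'; python3 -m handwheel '[[0,0,2,0],[0,0,2,0],[0,0,2,0],[0,0,0,0]]'; python3 -m handwheel '[[0,0,2,0],[0,0,2,0],[0,0,1,0],[0,0,0,0]]'
```

```text
time: 16.27
tool_pos: [0.607, -0.0078, 0.0523]
eef_rot: [0.0, 3.141, -0.0]
contact_force: [-0.9, 1.1, -0.0]
finger_gap: 0.42
finger_force: 40.1
time: 16.6
tool_pos: [0.6065, -0.0078, 0.0461]
eef_rot: [0.0, 3.142, -0.0]
contact_force: [0.3, -1.1, -1.3]
finger_gap: 0.422
finger_force: 40.1
time: 16.93
tool_pos: [0.6064, -0.0078, 0.0408]
eef_rot: [-0.0, -3.141, 0.0]
contact_force: [0.5, -0.1, -0.8]
finger_gap: 0.42
finger_force: 40.1
```

```bash
python3 -m handwheel '[[0,0,1,0],[0,0,1,0],[0,0,0,0],[0,0,0,0]]'; python3 -m handwheel '[[0,0,-1,0],[0,0,0,0],[0,0,0,0],[0,0,-4,0],[0,0,-15,0],[0,0,-25,0],[0,0,-30,0],[0,0,-10,0],[0,0,0,0]]' 0.68; python3 - <<'E'
from h import *
np.set_printoptions(precision=2,suppress=True)
for n in('top','scene'):
    c=shot(n); np.savez(n+'4.npz',**c)
    print(n,ringfit(c,(.606,-.008),.0485 if n=='scene' else .049,.019,.0125))
    W=world(c); d=np.hypot(W[...,0]-.6065,W[...,1]+.008); m=(d<.018)&(d>.0145)&(W[...,2]<.06)
    print(np.histogram(W[m][:,2]*1e3,bins=range(30,56,2)))
    print(shaftfit(c,(.606,-.008),.02))
go(460.1,-119.6,180,60)
E
```

```text
time: 17.27
tool_pos: [0.6066, -0.0079, 0.0402]
eef_rot: [0.0, 3.142, 0.0]
contact_force: [-1.6, -0.2, 7.9]
finger_gap: 0.421
finger_force: 40.9
time: 18.02
tool_pos: [0.6089, -0.0079, 0.1271]
eef_rot: [0.0, 3.135, 0.0]
contact_force: [-0.4, 0.4, -0.1]
finger_gap: 0.681
finger_force: 0.0
top [607.5  -7.1]
(array([ 0,  1,  0,  1,  0,  1,  7,  6, 19, 25,  2,  1]), array([30, 32, 34, 36, 38, 40, 42, 44, 46, 48, 50, 52, 54]))
(array([602.64, -10.08]), 272, np.float64(6.163757062627517))
scene [608.3  -7.2]
(array([ 5,  4,  3,  5,  4,  7,  8,  8, 16, 18,  1,  0]), array([30, 32, 34, 36, 38, 40, 42, 44, 46, 48, 50, 52, 54]))
(array([601.09,  -2.96]), 392, np.float64(3.937490962020211))
heading -180.00 pos [606.35  -7.72 124.01] tilt -1.0000; roll 0.00; then tx 146.3 ty -111.9 tz 64.0; j7 1.58
```

```bash
python3 -m handwheel '[[20,-15.3,0,0],[20,-15.3,0,0],[20,-15.3,0,0],[20,-15.3,0,0],[20,-15.3,0,0],[20,-15.3,0,0],[15,-11.5,0,0],[8,-6,0,0],[3.3,-2.6,10,0],[0,0,20,0],[0,0,24,0],[0,0,10,0],[0,0,0,0],[0,0,0,0],[0,0,0,0]]' 0.75; python3 -c "
from h import *
go(460.1,-119.6,180,1.5)"
```

```text
time: 19.37
tool_pos: [0.4608, -0.1196, 0.0604]
eef_rot: [-0.001, 3.141, -0.0]
contact_force: [0.2, 0.5, 0.1]
finger_gap: 0.754
finger_force: 0.0
heading -179.98 pos [ 460.7507437  -119.55294329   60.41141981] tilt -1.0000; roll 0.02; then tx 0.7 ty -0.0 tz 58.9; j7 1.80
```

```bash
python3 -m handwheel '[[0.5,0,10,0],[0,0,20,0],[0,0,13,0],[0,0,7,0],[0,0,5,0],[0,0,3,0],[0,0,1,0],[0,0,0,0],[0,0,0,0]]' ; python3 -m handwheel '[[0,0,0,0],[0,0,0,0],[0,0,0,0],[0,0,0,0],[0,0,0,0]]' 0.3 40; python3 -c "
from h import *
go(606.4,-8.2,180,124)"
```

```text
time: 20.12
tool_pos: [0.4601, -0.1198, 0.0015]
eef_rot: [0.0, 3.141, -0.0]
contact_force: [0.4, -0.8, -0.2]
finger_gap: 0.748
finger_force: 0.0
time: 20.53
tool_pos: [0.4601, -0.1198, 0.0021]
eef_rot: [-0.001, 3.14, -0.001]
contact_force: [-0.8, 0.4, 8.5]
finger_gap: 0.536
finger_force: 39.6
heading -179.97 pos [ 460.14888736 -119.84072839    2.10320276] tilt -1.0000; roll 0.03; then tx -146.3 ty 111.6 tz -121.9; j7 1.81
```

```bash
python3 -m handwheel '[[0,0,-2,0],[0,0,-6,0],[0,0,-15,0],[0,0,-30,0],[0,0,-35,0],[0,0,-34,0],[-20,15.3,0,0],[-20,15.3,0,0],[-20,15.3,0,0],[-20,15.3,0,0],[-20,15.3,0,0],[-20,15.3,0,0],[-15,11.5,0,0],[-8,6,0,0],[-3.3,2.3,0,0],[0,0,0,0],[0,0,0,0],[0,0,0,0],[0,0,0,0],[0,0,0,0]]';python3 - <<'E'
from h import *
np.set_printoptions(precision=2,suppress=True)
go(606.4,-8.2,180,105)
c=shot('scene'); np.savez('scene5.npz',**c); cv2.imwrite('pics/scene5.png',cv2.resize(c['frame'][130:270,160:346,::-1],(797,600),interpolation=cv2.INTER_CUBIC))
E
```

```text
time: 22.2
tool_pos: [0.6052, -0.0091, 0.1231]
eef_rot: [-0.002, -3.141, 0.001]
contact_force: [-1.0, 0.9, -1.5]
finger_gap: 0.528
finger_force: 41.4
heading 179.92 pos [605.23  -9.1  123.14] tilt -1.0000; roll -0.08; then tx -1.2 ty 0.9 tz 18.1; j7 1.59
```

View pics/scene5.png

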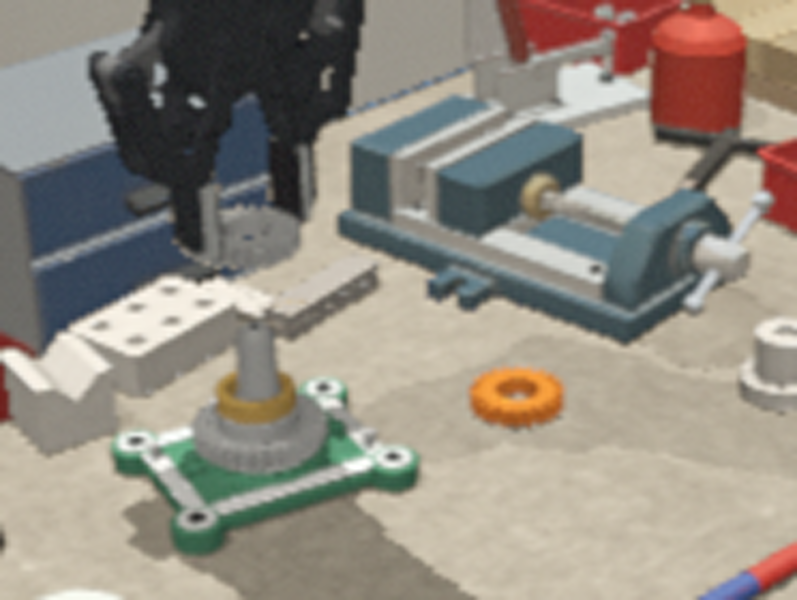

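The sleeve lies flat on the hub at (257,397), and the pinion hangs level in the fingers at (250,238). I lower the pinion onto the shaft end.

```bash
python3 -m handwheel '[[-0.6,0.5,5,0],[0,0,12,0],[0,0,12,0],[0,0,8,0],[0,0,2,0],[0,0,0,0],[0,0,0,0]]'; python3 -m handwheel '[[0,0,2,0],[0,0,2,0],[0,0,2,0],[0,0,0,0]]'; python3 -m handwheel '[[0,0,2,0],[0,0,2,0],[0,0,0,0],[0,0,0,0]]'
```

```text
time: 22.83
tool_pos: [0.6066, -0.0076, 0.0837]
eef_rot: [-0.0, -3.141, 0.0]
contact_force: [0.5, -0.2, -0.7]
finger_gap: 0.529
finger_force: 41.4
time: 23.17
tool_pos: [0.6066, -0.0076, 0.078]
eef_rot: [0.0, -3.141, 0.0]
contact_force: [0.5, -0.1, -0.6]
finger_gap: 0.527
finger_force: 41.4
time: 23.5
tool_pos: [0.6066, -0.0076, 0.074]
eef_rot: [-0.0, -3.141, -0.0]
contact_force: [0.4, -0.5, -1.6]
finger_gap: 0.531
finger_force: 41.4
```

```bash
python3 -m handwheel '[[0,-0.5,3,0],[0,0,4,0],[0,0,4,0],[0,0,4,0],[0,0,3,0],[0,0,2,0],[0,0,1,0],[0,0,0,0],[0,0,0,0]]'; python3 -m handwheel '[[0,0,1,0],[0,0,1,0],[0,0,1,0],[0,0,0,0],[0,0,0,0]]'
```

```text
time: 24.25
tool_pos: [0.6068, -0.0081, 0.0531]
eef_rot: [0.0, 3.142, 0.0]
contact_force: [-0.2, 0.1, -1.4]
finger_gap: 0.533
finger_force: 41.4
time: 24.67
tool_pos: [0.6068, -0.0081, 0.0502]
eef_rot: [0.0, 3.141, 0.0]
contact_force: [-0.5, -1.1, 0.7]
finger_gap: 0.53
finger_force: 41.6
```

```bash
python3 -m handwheel '[[0,0,1,0],[0,0,0,0],[0,0,0,0]]'; python3 -m handwheel '[[0,0,-1,0],[0,0,0,0],[0,0,0,0],[0,0,-4,0],[0,0,-15,0],[0,0,-25,0],[0,0,-25,0],[0,0,-7,0],[0,0,0,0],[0,0,0,0],[0,0,0,0]]' 0.75; python3 - <<'E'
from h import *
np.set_printoptions(precision=2,suppress=True)
for n in('top','scene'):
    c=shot(n); np.savez(n+'6.npz',**c)
    print(n,ringfit(c,(.606,-.008),.0585 if n=='scene' else .059,.0225,.011))
    W=world(c); d=np.hypot(W[...,0]-.6065,W[...,1]+.008); m=(d<.021)&(d>.013)&(W[...,2]<.07)
    print(np.histogram(W[m][:,2]*1e3,bins=range(40,66,2)))
    W=world(c); P=W[(abs(W[...,0]-.656)<.11)&(abs(W[...,1]-.126)<.11)&(W[...,2]>.02)]; print(P.shape, [P[(abs(P[:,1]-y)<.01)&(P[:,0]>.67)].min(0)*1e3 if ((abs(P[:,1]-y)<.01)&(P[:,0]>.67)).any() else 0 for y in (.05,.08,.11,.14,.17,.2)])
go(656.3,126.1,180,60)
E
```

```text
time: 24.92
tool_pos: [0.6069, -0.0081, 0.0502]
eef_rot: [0.0, 3.141, 0.0]
contact_force: [-2.0, 0.1, 7.5]
finger_gap: 0.526
finger_force: 42.3
time: 25.83
tool_pos: [0.6056, -0.008, 0.1249]
eef_rot: [0.0, -3.139, 0.0]
contact_force: [-1.1, -0.3, -0.3]
finger_gap: 0.752
finger_force: 0.0
top [606.5  -7.2]
(array([ 3,  1,  0,  1,  0,  2,  3, 17, 38, 44,  8,  2]), array([40, 42, 44, 46, 48, 50, 52, 54, 56, 58, 60, 62, 64]))
(443, 3) [0, 0, 0, 0, array([726.31, 160.81,  20.49]), array([679.69, 190.03,  20.01])]
scene [607.5  -7.4]
(array([19, 13, 13, 11,  4,  8,  5, 13, 32, 55,  1,  0]), array([40, 42, 44, 46, 48, 50, 52, 54, 56, 58, 60, 62, 64]))
(6201, 3) [array([691.27,  40.18,  20.1 ]), array([727.07,  70.41,  20.01]), array([726.03, 100.45,  20.89]), array([724.25, 130.65,  20.18]), array([723.53, 160.42,  20.06]), array([670.31, 190.02,  20.01])]
heading -179.99 pos [605.58  -8.04 124.69] tilt -1.0000; roll 0.01; then tx -50.7 ty 134.1 tz 64.7; j7 1.59
```

```bash
python3 -m handwheel '[[-10,26.5,0,0],[-10,26.5,0,0],[-10,26.5,0,0],[-10,26.5,0,0],[-6,16,0,0],[-3.5,9,0,0],[-1.2,3.1,10,0],[0,0,20,0],[0,0,24,0],[0,0,10,0],[0,0,0,0],[0,0,0,0],[0,0,0,0],[0,0,0,0]]' 0.58; python3 -c "
from h import *
go(656.3,126.1,180,1.5)"
```

```text
time: 27.1
tool_pos: [0.6584, 0.1256, 0.0634]
eef_rot: [0.001, 3.139, 0.0]
contact_force: [-0.3, 0.4, 0.0]
finger_gap: 0.581
finger_force: 0.0
heading 179.96 pos [658.44217042 125.62215904  63.447963  ] tilt -1.0000; roll -0.04; then tx 2.1 ty 0.5 tz 61.9; j7 1.41
```

```bash
python3 -m handwheel '[[1,0.2,10,0],[0,0,20,0],[0,0,13,0],[0,0,6,0],[0,0,3,0],[0,0,0,0],[0,0,0,0],[0,0,0,0]]'; python3 -c "
from h import *
go(656.3,126.1,180,3)"
```

```text
time: 27.77
tool_pos: [0.657, 0.1263, 0.0108]
eef_rot: [0.0, 3.14, 0.0]
contact_force: [-0.8, -0.3, 0.0]
finger_gap: 0.584
finger_force: 0.0
heading 180.00 pos [657.0356241  126.28201901  10.78034522] tilt -1.0000; roll -0.00; then tx 0.7 ty -0.2 tz 7.8; j7 1.41
```

```bash
python3 -m handwheel '[[0.5,0,4,0],[0,0,3,0],[0,0,0.5,0],[0,0,0,0],[0,0,0,0]]'; python3 -m handwheel '[[0,0,0,0],[0,0,0,0],[0,0,0,0],[0,0,0,0],[0,0,0,0],[0,0,0,0]]' 0.2 35;python3 -c "
from h import *
go(606.5,-8.2,180,124)"
```

```text
time: 28.18
tool_pos: [0.6559, 0.1262, 0.0026]
eef_rot: [-0.0, -3.142, 0.0]
contact_force: [-1.1, -0.1, 1.1]
finger_gap: 0.582
finger_force: 0.0
time: 28.68
tool_pos: [0.6561, 0.1262, 0.003]
eef_rot: [0.0, 3.141, 0.0]
contact_force: [-0.8, -0.4, 6.2]
finger_gap: 0.36
finger_force: 34.6
heading 179.99 pos [656.0596768  126.20028477   3.03553572] tilt -1.0000; roll -0.01; then tx 49.6 ty -134.4 tz -121.0; j7 1.42
```

```bash
python3 -m handwheel '[[0,0,-2,0],[0,0,-6,0],[0,0,-15,0],[0,0,-30,0],[0,0,-35,0],[0,0,-33,0],[10,-26.5,0,0],[10,-26.5,0,0],[10,-26.5,0,0],[10,-26.5,0,0],[6,-16,0,0],[3,-9,0,0],[0.4,-3.2,0,0],[0,0,0,0],[0,0,0,0],[0,0,0,0],[0,0,0,0],[0,0,0,0]]';python3 - <<'E'
from h import *
np.set_printoptions(precision=2,suppress=True)
go(606.5,-8.2,180,105)
c=shot('scene'); np.savez('scene7.npz',**c); cv2.imwrite('pics/scene7.png',cv2.resize(c['frame'][130:270,160:346,::-1],(797,600),interpolation=cv2.INTER_CUBIC))
E
```

```text
time: 30.18
tool_pos: [0.6068, -0.0066, 0.1235]
eef_rot: [-0.003, 3.141, 0.001]
contact_force: [-0.0, 0.5, 0.0]
finger_gap: 0.359
finger_force: 34.8
heading -179.89 pos [606.82  -6.61 123.49] tilt -1.0000; roll 0.11; then tx 0.3 ty -1.6 tz 18.5; j7 1.59
```

View pics/scene7.png

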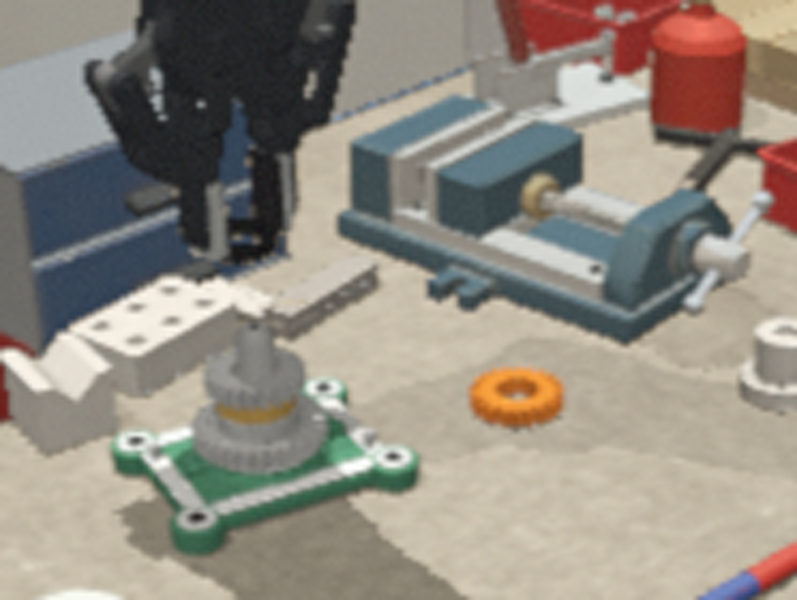

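The pinion sits flat at (254,376), and the dark ring hangs level between the tips at (240,240). I lower it; it should seat at a TCP height of about 61 mm.

```bash
python3 -m handwheel '[[0,-0.6,5,0],[0,0,12,0],[0,0,12,0],[0,0,8,0],[0,0,1,0],[0,0,0,0],[0,0,0,0]]'; python3 -m handwheel '[[0,0,2,0],[0,0,2,0],[0,0,2,0],[0,0,0,0]]'; python3 -m handwheel '[[0,0,2,0],[0,0,2,0],[0,0,0,0],[0,0,0,0]]'
```

```text
time: 30.82
tool_pos: [0.6065, -0.0087, 0.0853]
eef_rot: [-0.0, -3.141, 0.0]
contact_force: [0.6, -0.5, 0.1]
finger_gap: 0.361
finger_force: 34.8
time: 31.15
tool_pos: [0.6063, -0.0086, 0.0794]
eef_rot: [-0.0, -3.141, -0.0]
contact_force: [-0.2, 0.7, -1.7]
finger_gap: 0.36
finger_force: 34.8
time: 31.48
tool_pos: [0.6064, -0.0086, 0.0755]
eef_rot: [0.0, -3.141, 0.0]
contact_force: [-0.3, 0.6, -1.2]
finger_gap: 0.364
finger_force: 34.8
```

```bash
python3 -m handwheel '[[0,0.2,3,0],[0,0,4,0],[0,0,3,0],[0,0,2,0],[0,0,1,0],[0,0,0,0],[0,0,0,0]]'; python3 -m handwheel '[[0,0,1,0],[0,0,1,0],[0,0,0.5,0],[0,0,0,0],[0,0,0,0]]'
```

```text
time: 32.07
tool_pos: [0.6065, -0.0084, 0.0625]
eef_rot: [-0.0, -3.142, 0.0]
contact_force: [0.3, -0.6, -0.5]
finger_gap: 0.366
finger_force: 34.8
time: 32.48
tool_pos: [0.6067, -0.0084, 0.061]
eef_rot: [0.0, 3.141, 0.0]
contact_force: [-1.3, -0.1, 5.6]
finger_gap: 0.362
finger_force: 35.4
```

```bash
python3 -m handwheel '[[0,0,-0.5,0],[0,0,0,0],[0,0,0,0],[0,0,-4,0],[0,0,-15,0],[0,0,-25,0],[0,0,-20,0],[0,0,0,0],[0,0,0,0],[0,0,0,0]]' 0.65; python3 - <<'E'
from h import *
np.set_printoptions(precision=2,suppress=True)
for n in('top','scene'):
    c=shot(n); np.savez(n+'8.npz',**c)
    print(n,ringfit(c,(.606,-.008),.0665 if n=='scene' else .067,.017,.011))
    W=world(c); d=np.hypot(W[...,0]-.6065,W[...,1]+.008); m=(d<.017)&(d>.0115)&(W[...,2]<.08)
    print(np.histogram(W[m][:,2]*1e3,bins=range(48,76,2)))
    print(ringfit(c,(.4357,.1148),.0126 if n=='scene' else .013,.021,.011))
go(435.7,114.8,180,60)
E
```

```text
time: 33.32
tool_pos: [0.6059, -0.0083, 0.1243]
eef_rot: [0.0, -3.141, -0.0]
contact_force: [-0.6, 0.2, -0.7]
finger_gap: 0.65
finger_force: 0.0
top [607.4  -8.2]
(array([ 0,  0,  1,  2,  3,  5,  5, 10, 21, 27,  5,  1,  0]), array([48, 50, 52, 54, 56, 58, 60, 62, 64, 66, 68, 70, 72, 74]))
[430.7 111.3]
scene [607.6  -7.9]
(array([ 2,  0,  0,  0,  5, 13,  8,  8, 18, 29,  2,  1,  0]), array([48, 50, 52, 54, 56, 58, 60, 62, 64, 66, 68, 70, 72, 74]))
[436.1 115.2]
heading -179.99 pos [605.5   -8.34 123.51] tilt -1.0000; roll 0.01; then tx 169.8 ty 123.1 tz 63.5; j7 1.59
```

```bash
python3 -m handwheel '[[20,14.5,0,0],[20,14.5,0,0],[20,14.5,0,0],[20,14.5,0,0],[20,14.5,0,0],[20,14.5,0,0],[20,14.5,0,0],[15,11,0,0],[9,7,0,0],[4,2.6,0,0],[1.8,1,10,0],[0,0,20,0],[0,0,24,0],[0,0,10,0],[0,0,0,0],[0,0,0,0],[0,0,0,0],[0,0,0,0],[0,0,0,0]]'; python3 -c "
from h import *
go(435.7,114.8,180,3)"
```

```text
time: 35.0
tool_pos: [0.4374, 0.1148, 0.0615]
eef_rot: [0.0, 3.14, 0.001]
contact_force: [-0.2, -0.1, -0.5]
finger_gap: 0.651
finger_force: 0.0
heading 179.99 pos [437.39978704 114.81803387  61.46897209] tilt -1.0000; roll -0.01; then tx 1.7 ty -0.0 tz 58.5; j7 1.34
```

```bash
python3 -m handwheel '[[1.2,0,10,0],[0,0,20,0],[0,0,13,0],[0,0,7,0],[0,0,5,0],[0,0,3,0],[0,0,0,0],[0,0,0,0],[0,0,0,0]]' ; python3 -c "
from h import *
go(435.7,114.8,180,3)"
```

```text
time: 35.75
tool_pos: [0.4358, 0.1148, 0.0031]
eef_rot: [0.0, 3.141, 0.0]
contact_force: [0.3, 0.0, -0.0]
finger_gap: 0.649
finger_force: 0.0
heading 180.00 pos [435.81697026 114.7804493    3.10519815] tilt -1.0000; roll -0.00; then tx 0.1 ty 0.0 tz 0.1; j7 1.35
```

```bash
python3 -m handwheel '[[0,0,0,0],[0,0,0,0],[0,0,0,0],[0,0,0,0],[0,0,0,0],[0,0,0,0]]' 0.25 40; python3 -m handwheel '[[0,0,-2,0],[0,0,-6,0],[0,0,-15,0],[0,0,-30,0],[0,0,-35,0],[0,0,-33,0],[0,0,0,0],[-20,-14.5,0,0],[-20,-14.5,0,0],[-20,-14.5,0,0],[-20,-14.5,0,0],[-20,-14.5,0,0],[-20,-14.5,0,0],[-20,-14.5,0,0],[-15,-11,0,0],[-9,-7,0,0],[-4,-2.6,0,0],[-2.5,-1,0,0],[0,0,0,0]]'; python3 -m handwheel '[[0,0,0,0],[0,0,0,0],[0,0,0,0],[0,0,0,0]]';python3 - <<'E'
from h import *
np.set_printoptions(precision=2,suppress=True)
go(606.5,-8.3,180,105)
c=shot('scene'); np.savez('scene9.npz',**c); cv2.imwrite('pics/scene9.png',cv2.resize(c['frame'][130:270,160:346,::-1],(797,600),interpolation=cv2.INTER_CUBIC))
E
```

```text
time: 36.25
tool_pos: [0.4358, 0.1148, 0.0035]
eef_rot: [-0.001, 3.14, 0.001]
contact_force: [-0.2, -0.3, 7.0]
finger_gap: 0.469
finger_force: 39.3
time: 37.83
tool_pos: [0.6053, -0.0077, 0.1233]
eef_rot: [0.001, -3.14, -0.001]
contact_force: [-0.9, -0.5, -1.5]
finger_gap: 0.466
finger_force: 40.6
time: 38.17
tool_pos: [0.6055, -0.0078, 0.1237]
eef_rot: [0.001, -3.141, -0.0]
contact_force: [-0.2, 0.5, -1.4]
finger_gap: 0.469
finger_force: 40.6
heading -179.95 pos [605.46  -7.75 123.66] tilt -1.0000; roll 0.05; then tx -1.0 ty -0.5 tz 18.7; j7 1.59
```

View pics/scene9.png

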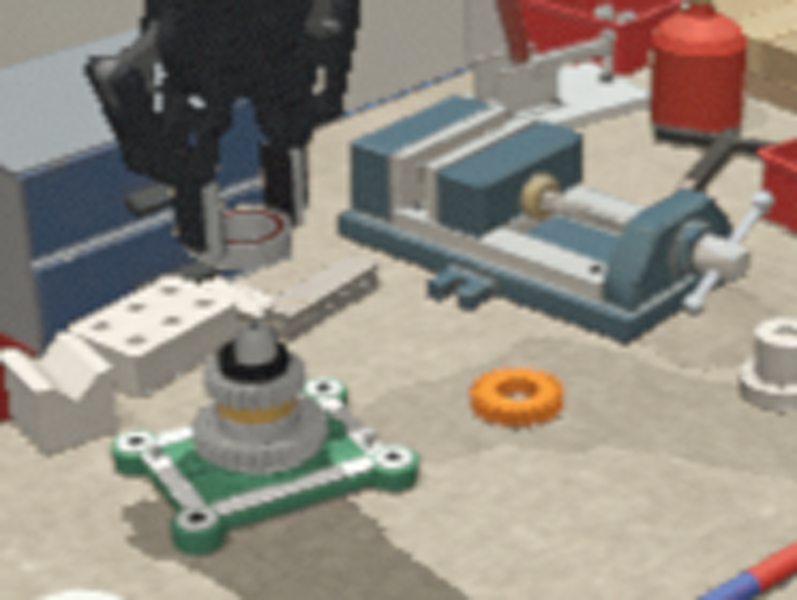

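The dark ring is seated at (254,355), and the bearing hangs level at (250,238). I lower it to a TCP height of about 69 mm.

```bash
python3 -m handwheel '[[-0.9,-0.4,5,0],[0,0,12,0],[0,0,12,0],[0,0,8,0],[0,0,1,0],[0,0,0,0],[0,0,0,0]]'; python3 -m handwheel '[[0,0,2,0],[0,0,2,0],[0,0,2,0],[0,0,0,0]]'; python3 -m handwheel '[[0,0,2,0],[0,0,2,0],[0,0,2,0],[0,0,0,0],[0,0,0,0]]'
```

```text
time: 38.8
tool_pos: [0.6068, -0.0089, 0.0852]
eef_rot: [-0.0, -3.141, 0.0]
contact_force: [0.5, 0.6, -0.5]
finger_gap: 0.463
finger_force: 40.6
time: 39.13
tool_pos: [0.6067, -0.0087, 0.0794]
eef_rot: [0.0, -3.141, -0.0]
contact_force: [-0.5, 0.4, -0.8]
finger_gap: 0.468
finger_force: 40.6
time: 39.55
tool_pos: [0.6067, -0.0088, 0.0734]
eef_rot: [-0.0, -3.141, 0.0]
contact_force: [0.2, -0.3, -0.8]
finger_gap: 0.462
finger_force: 40.6
```

```bash
python3 -m handwheel '[[0,0.4,1,0],[0,0,1,0],[0,0,1,0],[0,0,1,0],[0,0,1,0],[0,0,0,0],[0,0,0,0]]'
```

```text
time: 40.13
tool_pos: [0.607, -0.0084, 0.0696]
eef_rot: [0.0, 3.141, 0.0]
contact_force: [-1.6, 0.6, 6.2]
finger_gap: 0.463
finger_force: 41.3
```

Seated: contact at 69.6 mm. I release, withdraw and check.

```bash
python3 -m handwheel '[[0,0,-0.6,0],[0,0,0,0],[0,0,0,0],[0,0,0,0],[0,0,-4,0],[0,0,-15,0],[0,0,-25,0],[0,0,-30,0],[15,0,-10,0],[30,0,0,0],[30,0,0,0],[30,0,0,0],[15,0,0,0],[0,0,0,0],[0,0,0,0],[0,0,0,0],[0,0,0,0],[0,0,0,0]]' 0.7; python3 - <<'E'
from h import *
np.set_printoptions(precision=2,suppress=True)
for n in('top','scene'):
    c=shot(n)
    print(n,ringfit(c,(.606,-.008),.0785 if n=='scene' else .079,.021,.0105))
    W=world(c); d=np.hypot(W[...,0]-.6065,W[...,1]+.008); m=(d<.020)&(d>.0115)&(W[...,2]<.1)
    print(np.histogram(W[m][:,2]*1e3,bins=range(60,90,2)))
cv2.imwrite('pics/scene10.png',cv2.resize(c['frame'][130:270,160:346,::-1],(797,600),interpolation=cv2.INTER_CUBIC))
E
```

```text
time: 41.63
tool_pos: [0.4886, -0.0083, 0.1533]
eef_rot: [-0.0, 3.14, 0.0]
contact_force: [0.8, 0.1, -0.3]
finger_gap: 0.699
finger_force: 0.0
top [607.6  -4.6]
(array([ 2,  1,  1,  1,  2,  0,  4, 26, 40, 25, 12,  0,  0,  0]), array([60, 62, 64, 66, 68, 70, 72, 74, 76, 78, 80, 82, 84, 86, 88]))
scene [607.5  -7.4]
(array([15, 10,  5,  4,  9,  8, 15,  7, 50, 53,  0,  0,  0,  0]), array([60, 62, 64, 66, 68, 70, 72, 74, 76, 78, 80, 82, 84, 86, 88]))
```

View pics/scene10.png

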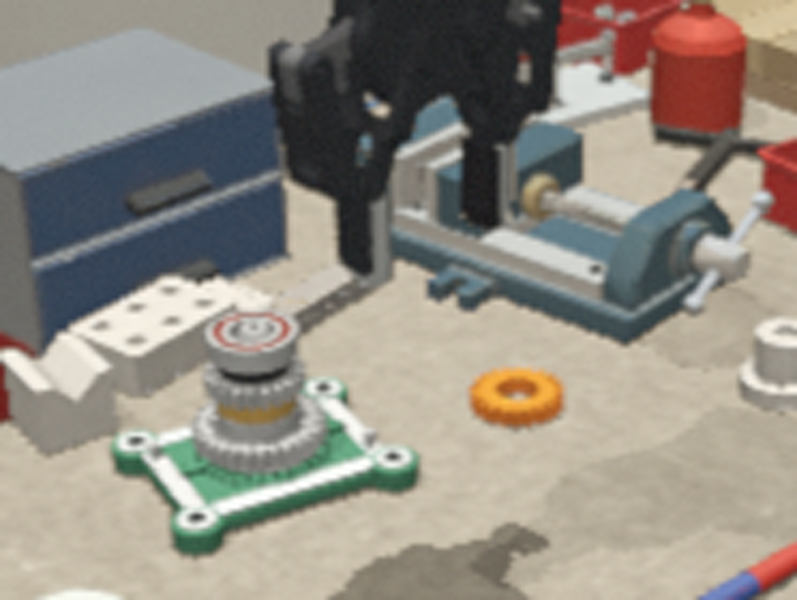

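The complete stack stands flat on the shaft, with the bearing at (252,340) and its top at about 78 mm. The gripper is clear.

```bash
python3 -c "
from workcell import ctrl; print(ctrl.sign_off())"
```

```text
the job is handed in; nothing more can be done
None
```

The job is handed in: gear wheel (hub up), bronze sleeve, pinion, dark ring and ball bearing are stacked on the layshaft, each seated by contact force and checked in the camera images, at about 42 s on the robot's clock; the sign-off returned no verdict.

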